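Unlock the plug gauge and draw it out to its yellow band

ROBOT

A 7-joint arm with a two-finger parallel gripper is mounted at the origin on the work surface. World frame = base frame: x ahead of the robot, y to its left, z up, the work surface at z = 0. Lengths are in m, angles in rad, forces in N, time in s.
With the tool pointing down it reaches from about 0.35 to 0.9 m from the base axis. Payload 8.1 kg.
Tool frame: the origin (TCP) lies at the very end of the fingers, on their centre line; the grasp point (between the pads) lies 19 mm behind it; z points along the fingers, y is the direction in which the jaws open and shut (so a half turn about z gives the same grasp; the last joint's range is limited). The gripper opens to 92 mm and grips with 3 to 60 N. Pads are 19 mm wide; open, the fingers measure 130 mm over their backs; the gripper's body (75 mm by 190 mm) begins 47 mm behind the grasp point.
Start: joints at [1.064, 0.434, 0.025, 1.573, -0.012, 1.134, -0.075], TCP at [0.246, -0.575, 0.227] pointing down, gripper open.
Joint ranges: [-2.62, 2.62], [-0.44, 2.09], [-1.27, 1.32], [0.08, 2.57], [-1.32, 4.46], [0.12, 2], [-2.74, 2.74]. Speed limits (rad/s): [2.22, 2.22, 3.01, 3.01, 3.14, 3.14, 3.14].

INTERFACE

Orientations are given as a rotation vector (axis times angle).
In Python, from cell import observe, get_image, sign_off gives the robot as it stands.
- The arm moves only by the tool arm_command, never from a script. Its argument "deltas" is a list of rows, each an object with "xyz": the shift along the tool's x, y, z in cm, a list of three; "turn": the turn about the tool's z in degrees; "jaw": the closure in counts, from 0 (fully open) to 255 (shut). A call has 1 to 5 rows; each row is the pose to reach, as a shift and turn from the pose measured when the call began, along the tool's axes at that moment; what a row does not reach only later rows make up. A row lasts 1/12 s, in which the tool goes at most 41.7 mm and 7.16 degrees, less where a joint would pass 70% of its speed; a pose out of reach is approached as far as the arm can. A call with a gripper value outside its range is refused whole. The fingers move at their own pace and stop on an object; "force" is the grip in N (left out, the last holds). Time passes only in rows, so rows that repeat a pose let the fingers close. It gives the time, the measured TCP pose, the force and the opening at its end, in the units of the state.
- observe(): the state, without advancing time (a new reading comes with each control period).
- get_image(name): name is "scene" or "top" or "wrist"; returns a dict with "frame" (480x640x3 uint8, red, green, blue), "depth" (480x640 float32, m along the optical axis (not along the pixel's ray), 0 where there is no reading), "camera_matrix" (3x3 intrinsics, pixels), "distortion" ([k1, k2, p1, p2, k3] as OpenCV has them; the pictures are not rectified), "cam_to_world" (4x4, takes a point from camera to world coordinates). Camera axes: x right, y up, looking along -z (the intrinsics and any distortion apply to the point x, -y, -z); pixel columns grow to the right and rows downward; lengths in m; the calibration is good to about 2 mm. A picture is of the moment at which its call begins.
- sign_off(): hands the job in, once; it reports no verdict.
The state is a dict: "clock": time; "joints": joint angles; "dq": joint speeds; "joint_efforts": joint torques, N m; "position": TCP position; "ee_rot": TCP orientation; "force": force on the tool from outside, world axes, zero at the start; "ft_torque": the same for the moment, N m; "width": opening from 0.0 (shut) to 1.0 (fully open).
Only numpy, scipy, OpenCV 4.12 (cv2) and the standard library are available. Lean on these libraries where they do the work, as an engineer would, in place of code of your own. Each camera call takes 0.05 s, during which the arm holds its last target.

TASK

A plug gauge sits in the bore of a freshly welded white housing, locked down by a sprung keeper. Pull the keeper's red knob away from the gauge, out to its stop where it stays by itself, then take the gauge by its black handle and draw it straight up until its yellow band is completely out of the bore while its red tip band is still completely hidden inside. Finish holding it still and upright there in the gripper, for the reading; do not pull it right out, do not drag the housing up out of its nest, and leave the label roll, the spare housing and the hex key alone.

Things in the scene. Friction and masses are not known exactly. Their poses are not given: they have to be found in the camera images.
- fixture: Fixture fixed to the bench: aluminium plate 15 mm thick, its x -62..62, its y -55..140 mm. Origin on the bench under the nest's centre, z up; yaw within 0.6 rad. Nest: square of steel rails 10 mm high round the housing, 0.5 mm play. A blue pedestal (y 43..77 mm) carries the keeper, which pulls out along its +y.
- keeper (a joint): Keeper slide along the fixture's +y, m: 0 locked (fork over the gauge's collar), 0.032 outer stop (collar free). Over-centre spring strut at its side: pushes back with 5 N at 0, falling to nothing at 0.019; beyond that it pushes outwards (4 N at the stop), so it stays there. Steel plate 46 mm wide, 5 mm thick, top 87 mm above the bench; fork ends 6 mm past the gauge's axis when locked.
- keeper_knob (a point): Middle of the red knob on the keeper, an upright cylinder 18 mm in diameter and 38 mm high standing on the keeper plate (87 to 125 mm above the bench); this point is on its axis 106 mm above the bench, and 90 mm from the gauge's axis along the fixture's +y when locked. It moves with the keeper; axes as the fixture.
- housing: Welded white plastic housing, 61 x 61 x 60 mm, 350 g, standing loose in the nest, 15 mm above the bench; a vertical through bore of 17 mm diameter in its middle; two grey ports on its sides. Origin at the centre of its underside, z up, aligned with the fixture.
- bore_mouth (a point): Centre of the bore's mouth on the housing's top face, 75 mm above the bench; z is the bore's axis, up.
- gauge: Plug gauge, about 160 g, upright. Origin at its lower tip, z up along it. From the tip: shank dia 16 mm, banded red 0..16, steel 16..26, yellow 26..38, steel 38..56; collar dia 26 (56..62); neck dia 14 (62..74); black handle dia 22 (74..119). At the start the collar rests on the housing, shank all in the bore: yellow is fully out after a 30 mm lift, red begins to show at 40 mm.
- gauge_grip (a point): Point on the gauge's axis in the middle of its black handle, 98 mm above its tip (117 mm above the bench at the start); z along the gauge, up.
- label_roll: Bystander: white label roll lying flat, 90 mm in diameter, 30 mm high. Origin under its centre. Leave alone.
- spare_housing: Bystander: another white housing, 61 x 61 x 60 mm, standing alone with no gauge in it. Origin under its centre. Leave alone.
- hex_key: Bystander: red T-handle hex key lying flat, about 125 x 85 x 14 mm. Leave alone.
Not all that is in view belongs to the job. Leave any brown look-alike of the housing alone. What is shaped like the gauge but blue or brown is not meant.

How it is judged:
On the way:
1. the keeper has been pulled out to its stop while the gauge still sits home in the bore (value of joint keeper above 0.029 m and z of gauge in the frame of housing below 0.01 m), for 0.2 s.
At the end, for the whole second after the job is handed in: Keeper at its outer stop (over 28 mm); gauge 29 to 41 mm out of the bore, upright and in line with it within 0.08 rad, gripped by the fingers, still, under 12 N between gauge and housing; housing raised less than 3 mm in its nest (value of joint keeper above 0.028 m and z of gauge in the frame of housing between 0.033 and 0.045 m and horizontal distance between gauge and bore_mouth below 0.004 m and angle between the z axis of gauge and the z axis of bore_mouth, either way round below 0.08 rad and angle between gauge's own z axis and vertical below 0.08 rad and contact force between the fingers and gauge above 2 N and contact force between gauge and housing below 12 N and linear speed of gauge below 0.02 m/s and z of housing in the frame of fixture below 0.018 m and angle between housing's own z axis and vertical below 0.05 rad); the arm keeps its last pose, push and grip.
It fails at once if the gauge is pulled right out of the bore (z of gauge in the frame of housing above 0.059 m).
It fails at once if the housing is dragged up out of its nest (z of housing in the frame of fixture above 0.023 m).
It fails at once if a bystander is disturbed (distance of any of label_roll, spare_housing, hex_key from where it was at the start of the episode above 0.02 m).
It also fails if it takes over 42 s, if anything falls off the work surface, if the arm or the gripper's body presses on something with over 40 N, if the wrist force passes 120 N, or if a joint passes its speed limit or range.

## Working session

There is one attempt and no reset: what is moved stays moved. The work goes in short steps, Python scripts to look and compute and a tool call to move; the robot and the scene stay as the last step left them, time stands still between calls to the robot, and variables do not carry over. Pictures are saved under pics/ and viewed, and the job is handed in when it is done.

Besides the shell and the picture viewer there is one more tool, called after "Emit:" as name([rows], argument=value, ...), one row to a line, values as JSON. arm_command: Moves the arm, as the interface text tells. Its arguments: {"type":"object","properties":{"deltas":{"type":"array","items":{"type":"object","properties":{"xyz":{"type":"array","items":{"type":"number"}},"turn":{"type":"number"},"jaw":{"type":"number"}}}},"force":{"type":"number"}},"required":["deltas"]}

```bash
mkdir -p pics; ls; cat > h.py <<'E'
import numpy as np, cv2
from cell import observe, get_image, sign_off
def save(n,im): cv2.imwrite(f'pics/{n}.png',cv2.cvtColor(im,cv2.COLOR_RGB2BGR))
def ray(c,uv):
    p=cv2.undistortPoints(np.array([[uv]],float),c['camera_matrix'],np.array(c['distortion'],float))[0,0]
    T=np.array(c['cam_to_world']); d=T[:3,:3]@np.array([p[0],-p[1],-1.0]); return T[:3,3],d
def onz(c,uv,z):
    o,d=ray(c,uv); return o+d*(z-o[2])/d[2]
def dep(c,uv):
    o,d=ray(c,uv); return o+d*c['depth'][int(round(uv[1])),int(round(uv[0]))]
def proj(c,P):
    T=np.linalg.inv(np.array(c['cam_to_world'])); q=T[:3,:3]@np.asarray(P,float)+T[:3,3]
    p,_=cv2.projectPoints(np.array([[q[0],-q[1],-q[2]]]),np.zeros(3),np.zeros(3),c['camera_matrix'],np.array(c['distortion'],float)); return p[0,0]
E
python3 - <<'E'
from h import *
import pickle
print(observe())
for n in ['scene','top','wrist']:
    c=get_image(n); save(n+'0',c['frame']); pickle.dump(c,open(n+'0.pkl','wb')); print(n,np.round(c['cam_to_world'],3).tolist())
E
```

```text
pics
{'clock': 0.0, 'joints': array([ 1.06441233,  0.435184  ,  0.02497347,  1.57412658, -0.01161662,
        1.13399389, -0.07509771]), 'dq': array([-0.00097048,  0.00160217,  0.00057883,  0.00035172, -0.00060805,
        0.00051395, -0.00036991]), 'joint_efforts': array([ 6.83903163e-04, -6.67859387e+01,  9.85240303e-01, -3.14464688e+01,
       -6.05826778e-02,  4.30481276e-02,  1.18396879e-04]), 'position': array([ 0.24530723, -0.57427515,  0.22595779]), 'ee_rot': array([-3.07633335e+00, -6.29544869e-01,  6.86401214e-04]), 'force': array([-0.71525478, -0.39449797, -0.40008976]), 'ft_torque': array([ 0.01710872, -0.07093516, -0.00101805]), 'width': 0.9990641259717735}
scene [[-0.628, -0.64, 0.443, 1.074], [0.778, -0.521, 0.351, 0.405], [0.006, 0.565, 0.825, 1.079], [0.0, 0.0, 0.0, 1.0]]
top [[-0.011, 0.995, -0.1, 0.412], [-1.0, -0.009, 0.023, 0.012], [0.022, 0.1, 0.995, 1.229], [0.0, 0.0, 0.0, 1.0]]
wrist [[0.393, 0.882, 0.262, 0.317], [-0.92, 0.377, 0.11, -0.544], [-0.002, -0.284, 0.959, 0.385], [0.0, 0.0, 0.0, 1.0]]
```

View pics/scene0.png

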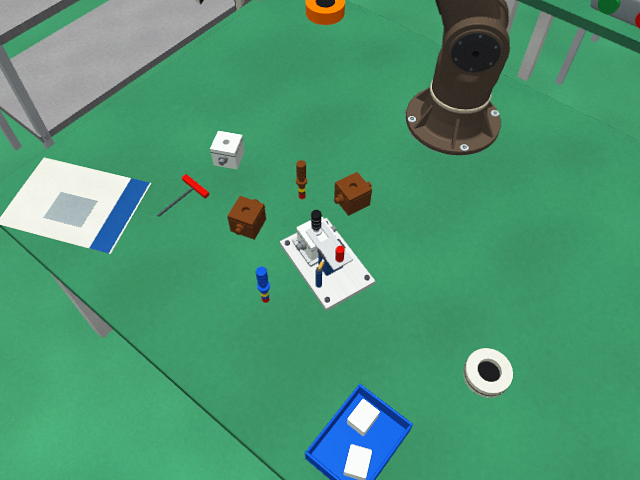

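View pics/top0.png

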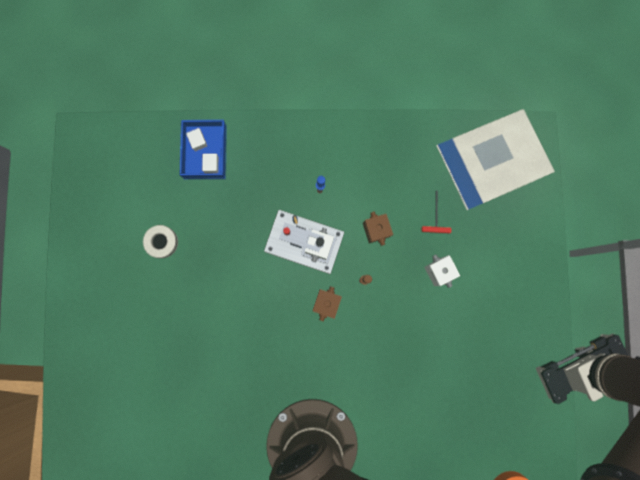

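View pics/wrist0.png

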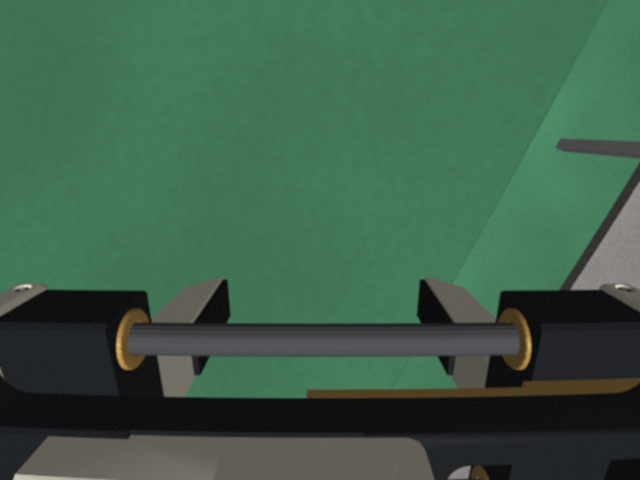

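The real gauge has the black handle, at scene (316,218) / top (320,242). Look-alikes:
- blue gauge at scene (262,283) / top (321,184)
- brown gauge at scene (301,180) / top (366,280)
- brown housings at scene (247,216) and (352,193)

The red knob is at scene (340,254) / top (286,231); the other red thing is the hex key at scene (195,186). I'll check with a close crop and measure.

```bash
python3 - <<'E'
from h import *
import pickle
s=pickle.load(open('scene0.pkl','rb'));t=pickle.load(open('top0.pkl','rb'))
a=cv2.resize(s['frame'][190:320,260:390],(600,600),interpolation=cv2.INTER_CUBIC)
b=cv2.resize(t['frame'][200:285,255:355],(0,0),fx=6,fy=6,interpolation=cv2.INTER_CUBIC)
save('cropS',a);save('cropT',b)
def comp(c,m,box):
    x0,y0,x1,y1=box; k=np.zeros(m.shape,np.uint8); k[y0:y1,x0:x1]=m[y0:y1,x0:x1]
    n,l,st,ce=cv2.connectedComponentsWithStats(k); return [(st[i].tolist(),ce[i].round(1).tolist()) for i in range(1,n) if st[i][4]>5]
for nm,c,box in (('s',s,(280,200,380,310)),('t',t,(260,205,350,278))):
    f=c['frame'].astype(int); R,G,B=f[...,0],f[...,1],f[...,2]
    print(nm,'red',comp(c,((R>130)&(G<70)&(B<70)).astype(np.uint8),box))
    print(nm,'blk',comp(c,((f.max(2)<70)).astype(np.uint8),box))
E
```

```text
s red [([336, 246, 8, 12, 58], [339.2, 250.0])]
s blk [([334, 200, 36, 15, 286], [353.8, 205.1]), ([311, 210, 11, 20, 167], [315.9, 219.1]), ([318, 251, 8, 10, 18], [321.3, 255.5]), ([321, 274, 1, 10, 10], [321.0, 278.5])]
t red [([285, 229, 4, 5, 14], [286.3, 231.4])]
t blk [([317, 239, 5, 6, 17], [318.5, 241.8])]
```

View pics/cropS.png

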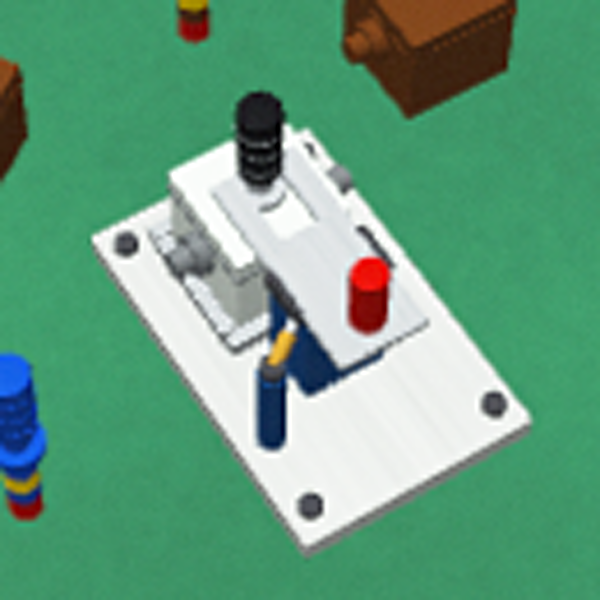

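View pics/cropT.png

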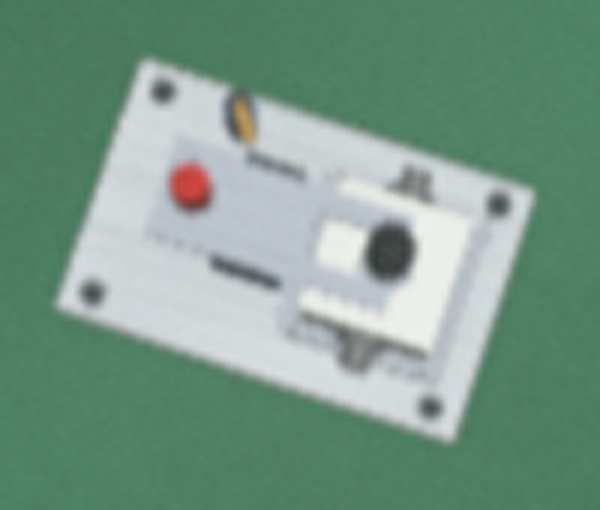

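The crops confirm it. The black-handled gauge stands in the fork at crop S (260,140), and the red knob is at (368,295). A blue/orange post stands on the plate beside the keeper at (272,400), which is an obstacle. Next: positions.

```bash
python3 - <<'E'
from h import *
import pickle
s=pickle.load(open('scene0.pkl','rb'));t=pickle.load(open('top0.pkl','rb'))
cr=lambda x,y:(255+(x+.5)/6-.5,200+(y+.5)/6-.5)
sc=130/600
cs=lambda x,y:(260+(x+.5)*sc-.5,190+(y+.5)*sc-.5)
C=[onz(t,cr(*p),0.015)[:2] for p in [(145,60),(533,192),(455,440),(58,308)]]
C=np.array(C); print(C.round(4), [np.linalg.norm(C[i]-C[(i+1)%4]).round(4) for i in range(4)])
y=((C[0]-C[1])+(C[3]-C[2])); y/=np.linalg.norm(y); print('ydir',y, 'yaw',np.arctan2(-y[0],y[1]))
x=np.array([y[1],-y[0]]); cen=C.mean(0); org=cen-y*0.0425; print('origin from plate',org,'knob exp',org+y*0.09)
print('xdir check',(C[2]-C[1])@x)
print('T knob top',onz(t,cr(190,186),.125),dep(t,cr(190,186)),'T gauge top',onz(t,cr(389,250),.138), dep(t,cr(389,250)))
print('S knob top',onz(s,cs(371,271),.125),'S gauge top',onz(s,cs(260,103),.138))
print('S post base',onz(s,cs(272,440),.015),'post top',dep(s,cs(285,340)), dep(t,cr(241,115)),dep(t,cr(241,100)))
def two(a,b):
    o1,d1=ray(s,a);o2,d2=ray(t,b);A=np.c_[d1,-d2];k=np.linalg.lstsq(A,o2-o1,rcond=None)[0];return (o1+d1*k[0]+o2+d2*k[1])/2,np.linalg.norm(o1+d1*k[0]-o2-d2*k[1])
print('tri knob',two(cs(371,271),cr(190,186)),'gauge',two(cs(260,103),cr(389,250)))
for n,uv in [('roll',(160,241)),('spare',(444,270)),('blueg',(321,184)),('brownhouse',(327,303)),('browng',(366,280)),('bh2',(378,228))]: print(n,dep(t,uv).round(3))
E
```

```text
[[ 0.6452  0.0858]
 [ 0.5814 -0.0948]
 [ 0.4661 -0.0567]
 [ 0.5291  0.1264]] [np.float64(0.1916), np.float64(0.1214), np.float64(0.1936), np.float64(0.1231)]
ydir [0.32913781 0.9442819 ] yaw -0.33539036975226305
origin from plate [ 0.54145843 -0.02494298] knob exp [0.57108084 0.06004239]
xdir check -0.12142844399406451
T knob top [0.56979262 0.06025374 0.125     ] [0.56932107 0.06011007 0.12829428] T gauge top [ 0.5402436  -0.02325972  0.138     ] [ 0.53990468 -0.02316642  0.14087801]
S knob top [0.57138259 0.06118864 0.125     ] S gauge top [ 0.53967708 -0.02573038  0.138     ]
S post base [0.61453773 0.04240262 0.015     ] post top [0.6014488  0.03866388 0.08293496] [0.60714277 0.03947817 0.08340074] [0.6139065  0.03944564 0.08302728]
tri knob (array([0.57013541, 0.06034758, 0.12264333]), np.float64(2.09208133469771e-05)) gauge (array([ 0.54047114, -0.0239514 ,  0.14014716]), np.float64(0.0017931395595742624))
roll [0.559 0.417 0.017]
spare [ 0.469 -0.364  0.053]
blueg [ 0.694 -0.03   0.109]
brownhouse [ 0.384 -0.044  0.052]
browng [ 0.443 -0.141  0.117]
bh2 [ 0.585 -0.186  0.051]
```

```bash
cat >> h.py <<'E'
from scipy.spatial.transform import Rotation as Ro
def go(P,az=-19.2):
    o=observe(); R=Ro.from_rotvec(o['ee_rot']).as_matrix()
    d=R.T@(np.array(P)-o['position'])*100
    a=np.degrees(np.arctan2(R[1,1],R[0,1])); t=-((az-a+90)%180-90)
    print('delta cm',d.round(2),'turn',round(t,1),'| pos',o['position'].round(4),'tz',R[:,2].round(3),'w',round(o['width'],3),'F',o['force'].round(1),'j',o['joints'].round(2),'t',round(o['clock'],2))
E
python3 -c "
from h import *
go((.57,.06,.2))"
```

```text
delta cm [ 54.77 -45.59   2.66] turn -47.7 | pos [ 0.2454 -0.5744  0.2262] tz [-0.001  0.001 -1.   ] w 1.0 F [-1.  -0.3  0.4] j [ 1.06  0.44  0.02  1.57 -0.01  1.13 -0.08] t 0.15
```

Emit:
arm_command([
  {"xyz": [3, -2.5, 0], "turn": -4, "jaw": 0},
  {"xyz": [6, -5, 0], "turn": -8, "jaw": 0},
  {"xyz": [9, -7.5, 0], "turn": -12, "jaw": 0},
  {"xyz": [12, -10, 0], "turn": -16, "jaw": 0},
  {"xyz": [15, -12.5, 0], "turn": -20, "jaw": 0},
], force=40)

```text
clock: 0.57
position: [0.3346, -0.3987, 0.2261]
ee_rot: [-2.919, -1.159, 0.001]
force: [0.7, -0.1, 0.2]
width: 1.001
```

```bash
python3 -c "
from h import *
go((.57,.06,.2))"
```

```text
delta cm [ 48.6  -17.22   2.64] turn -27.5 | pos [ 0.3346 -0.3987  0.2261] tz [-0.001  0.001 -1.   ] w 1.001 F [ 0.7 -0.1  0.2] j [ 0.87  0.27 -0.12  1.82  0.04  1.05 -0.08] t 0.57
```

Emit:
arm_command([
  {"xyz": [3.8, -1.4, 0], "turn": -4, "jaw": 60},
  {"xyz": [7.6, -2.7, 0], "turn": -8, "jaw": 60},
  {"xyz": [11.4, -4, 0], "turn": -12, "jaw": 60},
  {"xyz": [15.2, -5.4, 0], "turn": -16, "jaw": 60},
  {"xyz": [19, -6.7, 0], "turn": -20, "jaw": 60},
])

```text
clock: 0.98
position: [0.427, -0.2177, 0.2263]
ee_rot: [-2.67, -1.653, 0.0]
force: [0.6, -0.4, -0.2]
width: 0.77
```

```bash
python3 -c "
from h import *
go((.57,.06,.2))"
```

```text
delta cm [31.23  0.41  2.64] turn -7.3 | pos [ 0.427  -0.2177  0.2263] tz [-0.001  0.001 -1.   ] w 0.77 F [ 0.6 -0.4 -0.2] j [ 0.61  0.22 -0.3   1.9   0.07  1.04 -0.18] t 0.98
```

Emit:
arm_command([
  {"xyz": [3.8, 0, 0], "turn": -2, "jaw": 90},
  {"xyz": [7.6, 0.1, 0], "turn": -4, "jaw": 90},
  {"xyz": [11.4, 0.2, 0], "turn": -6, "jaw": 90},
  {"xyz": [15.2, 0.2, 0], "turn": -7.3, "jaw": 90},
  {"xyz": [19, 0.3, 0], "turn": -7.3, "jaw": 90},
])

```text
clock: 1.4
position: [0.5148, -0.0472, 0.2264]
ee_rot: [-2.558, -1.821, 0.001]
force: [-0.1, -0.6, -0.4]
width: 0.646
```

```bash
python3 -c "
from h import *
go((.57,.06,.2))"
```

```text
delta cm [11.94  1.71  2.64] turn 0.1 | pos [ 0.5148 -0.0472  0.2264] tz [-0.001  0.001 -1.   ] w 0.646 F [-0.1 -0.6 -0.4] j [ 0.32  0.3  -0.42  1.81  0.13  1.07 -0.48] t 1.4
```

Emit:
arm_command([
  {"xyz": [3.8, 0.5, 0], "turn": 0, "jaw": 90},
  {"xyz": [7.6, 1.1, 0], "turn": 0, "jaw": 90},
  {"xyz": [11.9, 1.7, 0], "turn": 0, "jaw": 90},
  {"xyz": [11.9, 1.7, 2.6], "turn": 0, "jaw": 90},
  {"xyz": [11.9, 1.7, 2.6], "turn": 0, "jaw": 90},
])

```text
clock: 1.82
position: [0.5685, 0.0627, 0.1968]
ee_rot: [-2.551, -1.825, 0.006]
force: [-1.2, -1.1, -0.2]
width: 0.649
```

```bash
python3 -c "
from h import *
go((.57,.0602,.092))
c=get_image('wrist');save('w1',c['frame'])
import pickle;pickle.dump(c,open('w1.pkl','wb'))
print(proj(c,(.57,.0602,.125)),proj(c,(.57,.0602,.092)),proj(c,(.5402,-.0245,.138)))"
```

```text
delta cm [-0.18  0.29 10.48] turn 0.4 | pos [0.5685 0.0627 0.1968] tz [-0.006  0.002 -1.   ] w 0.649 F [-1.2 -1.1 -0.2] j [ 0.11  0.42 -0.43  1.71  0.19  1.06 -0.71] t 1.82
[325.90763516 253.11878861] [325.86109197 239.18413227] [324.46300539 376.85600667]
```

View pics/w1.png

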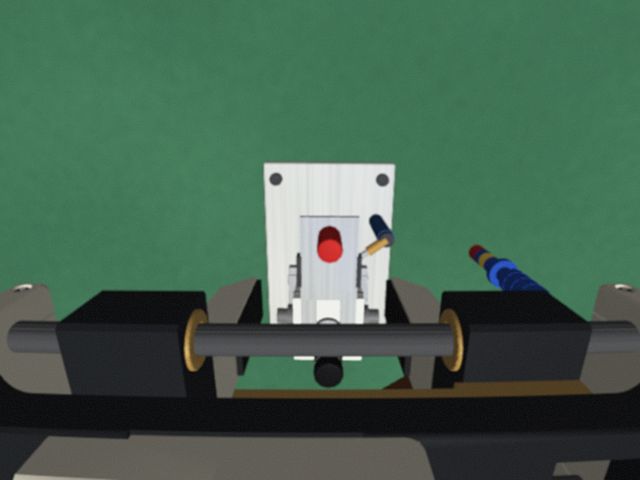

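The wrist view is aligned with the fixture: knob top at (331,247), gauge top at (328,372), strut post at (383,235). Both tops are about 5 px from their predicted pixels, so I'll quantify that.

```bash
python3 -c "
from h import *
import pickle
c=pickle.load(open('w1.pkl','rb'))
print(onz(c,(330.5,247),.125),onz(c,(328.5,372),.138))
go((.570,.0605,.130))"
```

```text
[0.57434053 0.06333995 0.125     ] [ 0.54428221 -0.02148335  0.138     ]
delta cm [0.07 0.19 6.82] turn 0.2 | pos [0.5683 0.0604 0.1982] tz [-0.006  0.    -1.   ] w 0.644 F [-0.6 -0.8 -0. ] j [ 0.12  0.42 -0.43  1.71  0.19  1.06 -0.71] t 1.87
```

Emit:
arm_command([
  {"xyz": [0.1, 0.3, 3], "turn": 0.2, "jaw": 90},
  {"xyz": [0.1, 0.3, 6], "turn": 0.2, "jaw": 100},
  {"xyz": [0.1, 0.3, 9], "turn": 0.2, "jaw": 110},
  {"xyz": [0.1, 0.3, 9], "turn": 0.2, "jaw": 120},
  {"xyz": [0.1, 0.3, 9], "turn": 0.2, "jaw": 130},
])

```text
clock: 2.28
position: [0.5702, 0.0589, 0.1082]
ee_rot: [-2.558, -1.816, 0.011]
force: [0.6, 0.4, 0.2]
width: 0.512
```

```bash
python3 -c "
from h import *
import pickle
c=get_image('wrist');save('w2',c['frame'])
pickle.dump(c,open('w2.pkl','wb'))
c=get_image('scene');save('s2',cv2.resize(c['frame'][150:310,240:440],(0,0),fx=4,fy=3.75,interpolation=cv2.INTER_CUBIC))
go((.571,.061,.093))"
```

```text
delta cm [ 0.06 -0.14  1.74] turn -0.0 | pos [0.5722 0.06   0.1104] tz [-0.003  0.    -1.   ] w 0.499 F [ 0.3  0.1 -0. ] j [ 0.09  0.52 -0.41  1.8   0.25  0.88 -0.77] t 2.38
```

View pics/w2.png

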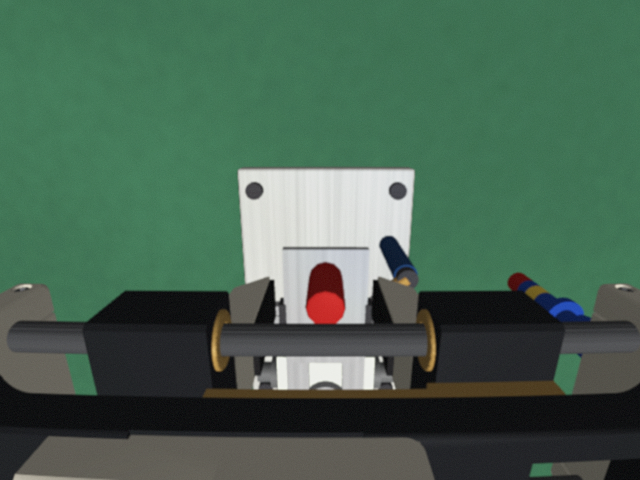

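View pics/s2.png

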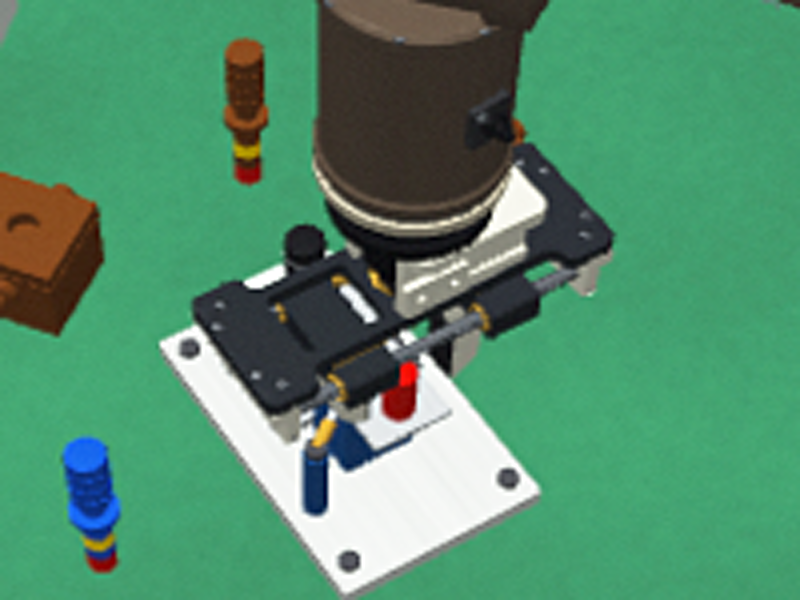

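The knob is centred between the pads (326 against a mid-line of about 325). Now descend and close.

Emit:
arm_command([
  {"xyz": [0.05, 0, 0.9], "turn": 0, "jaw": 140},
  {"xyz": [0.05, 0, 1.6], "turn": 0, "jaw": 160},
  {"xyz": [0.05, 0, 1.6], "turn": 0, "jaw": 200},
  {"xyz": [0.05, 0, 1.6], "turn": 0, "jaw": 255},
  {"xyz": [0.05, 0, 1.6], "turn": 0, "jaw": 255},
], force=40)

```text
clock: 2.8
position: [0.5724, 0.0605, 0.0946]
ee_rot: [-2.56, -1.818, 0.004]
force: [-0.7, 0.5, -0.1]
width: 0.215
```

Emit:
arm_command([
  {"xyz": [0, 0, 0], "turn": 0, "jaw": 255},
  {"xyz": [0, 0, 0], "turn": 0, "jaw": 255},
  {"xyz": [0, 0, 0], "turn": 0, "jaw": 255},
])

```text
clock: 3.05
position: [0.5719, 0.0607, 0.0946]
ee_rot: [-2.559, -1.818, 0.005]
force: [-3.6, 0.7, 0.1]
width: 0.19
```

```bash
python3 -c "
from h import *
y=np.array([.329,.944,0])
p=observe()['position'];print(p[:2]@y[:2], Ro.from_rotvec(observe()['ee_rot']).as_matrix().T@y)
go(p+.034*y)"
```

```text
0.24539882057486964 [ 9.99688056e-01 -1.16578388e-04 -8.81671514e-04]
delta cm [ 3.4 -0.  -0. ] turn -0.0 | pos [0.5719 0.0607 0.0946] tz [-0.004  0.    -1.   ] w 0.19 F [-3.6  0.7  0.1] j [ 0.09  0.53 -0.4   1.82  0.27  0.85 -0.78] t 3.05
```

The grip is on the knob (17.5 mm). Pull along tool x.

Emit:
arm_command([
  {"xyz": [0.6, 0, 0], "turn": 0, "jaw": 255},
  {"xyz": [1.2, 0, 0], "turn": 0, "jaw": 255},
  {"xyz": [1.8, 0, 0], "turn": 0, "jaw": 255},
  {"xyz": [2.4, 0, 0], "turn": 0, "jaw": 255},
  {"xyz": [3.0, 0, 0], "turn": 0, "jaw": 255},
])

```text
clock: 3.47
position: [0.5822, 0.0904, 0.0947]
ee_rot: [-2.558, -1.818, 0.003]
force: [-0.2, 3.6, -2.1]
width: 0.186
```

```bash
python3 -c "
from h import *
y=np.array([.329,.944,0])
p=observe()['position'];print((p[:2]@y[:2]-.2454)/.9997)
go(p)"
```

```text
0.03151007720920603
delta cm [0. 0. 0.] turn 0.0 | pos [0.5822 0.0904 0.0947] tz [-0.003  0.002 -1.   ] w 0.186 F [-0.2  3.6 -2.1] j [ 0.04  0.55 -0.4   1.78  0.27  0.86 -0.82] t 3.47
```

Emit:
arm_command([
  {"xyz": [0.2, 0, 0], "turn": 0, "jaw": 255},
  {"xyz": [0.3, 0, 0], "turn": 0, "jaw": 255},
  {"xyz": [0.3, 0, 0], "turn": 0, "jaw": 255},
  {"xyz": [0.3, 0, 0], "turn": 0, "jaw": 255},
])

```text
clock: 3.8
position: [0.5824, 0.091, 0.0946]
ee_rot: [-2.56, -1.818, 0.008]
force: [-5.5, -7.6, 5.1]
width: 0.189
```

Emit:
arm_command([
  {"xyz": [0, 0, 0], "turn": 0, "jaw": 130},
  {"xyz": [0, 0, 0], "turn": 0, "jaw": 110},
  {"xyz": [0, 0, 0], "turn": 0, "jaw": 100},
  {"xyz": [0, 0, -3], "turn": 0, "jaw": 90},
  {"xyz": [0, 0, -7], "turn": 0, "jaw": 90},
])

```text
clock: 4.22
position: [0.5809, 0.091, 0.1623]
ee_rot: [-2.557, -1.817, 0.017]
force: [1.1, -0.9, 0.4]
width: 0.499
```

```bash
python3 -c "
from h import *
import pickle
c=get_image('wrist');save('w3',c['frame'])
pickle.dump(c,open('w3.pkl','wb'))
c=get_image('scene');save('s3',cv2.resize(c['frame'][150:310,240:440],(0,0),fx=4,fy=3.75,interpolation=cv2.INTER_CUBIC))
y=np.array([.329,.944,0])
print((observe()['position'][:2]@y[:2]-.2454))
go((.5413,-.0235,.2))"
```

```text
0.03550732251268879
delta cm [-12.5   -0.42  -2.99] turn -0.0 | pos [0.5866 0.0931 0.1704] tz [ 0.005  0.001 -1.   ] w 0.589 F [ 0.9 -0.3  0.4] j [ 0.05  0.47 -0.42  1.7   0.22  1.01 -0.78] t 4.32
```

View pics/w3.png

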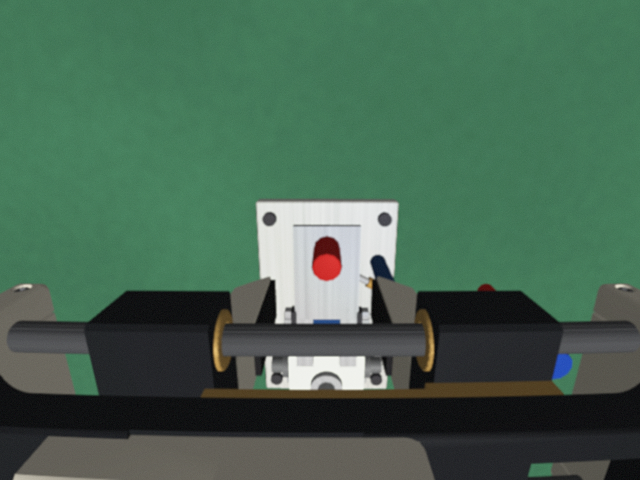

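View pics/s3.png

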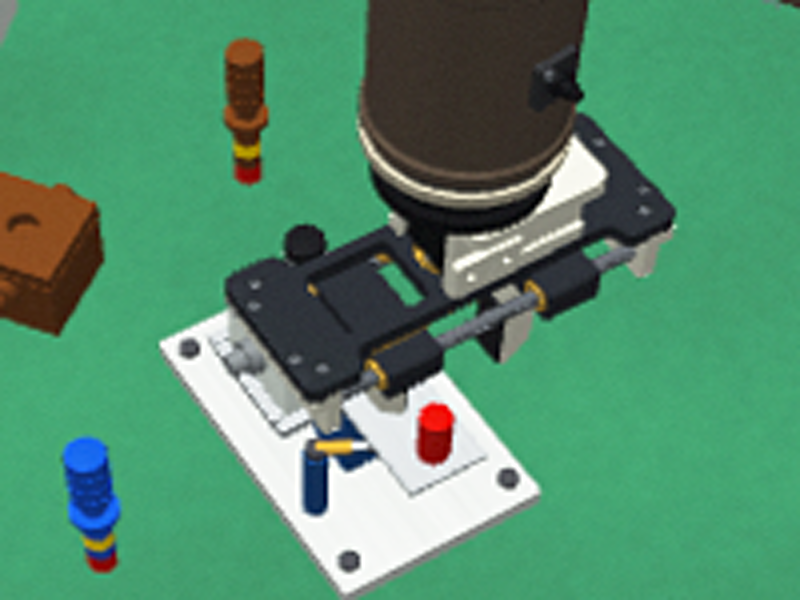

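The keeper stays out: the knob sits over the plate's end at scene crop (435,435), and the wrist view shows the collar free. Now over to the gauge.

Emit:
arm_command([
  {"xyz": [-1, 0, -3], "turn": 0, "jaw": 90},
  {"xyz": [-4.5, -0.2, -3], "turn": 0, "jaw": 90},
  {"xyz": [-8.5, -0.4, -3], "turn": 0, "jaw": 90},
  {"xyz": [-12.4, -0.4, -3], "turn": 0, "jaw": 90},
  {"xyz": [-12.4, -0.4, -3], "turn": 0, "jaw": 90},
])

```text
clock: 4.73
position: [0.5399, -0.0314, 0.1998]
ee_rot: [2.565, 1.805, 0.001]
force: [-0.5, -1.8, -0.1]
width: 0.647
```

Emit:
arm_command([
  {"xyz": [0, 0, 0], "turn": 0, "jaw": 90},
  {"xyz": [0, 0, 0], "turn": 0, "jaw": 90},
])

```text
clock: 4.9
position: [0.5401, -0.0325, 0.1998]
ee_rot: [2.566, 1.802, 0.001]
force: [0.0, -0.4, 0.2]
width: 0.64
```

```bash
python3 -c "
from h import *
import pickle
go((.5421,-.0240,.098))
c=get_image('wrist');save('w4',c['frame'])
pickle.dump(c,open('w4.pkl','wb'))
c=get_image('top');save('t4',cv2.resize(c['frame'][190:290,250:370],(0,0),fx=6,fy=6,interpolation=cv2.INTER_CUBIC))
go((.5421,-.0240,.098))"
```

```text
delta cm [ 0.89 -0.15 10.18] turn -0.7 | pos [ 0.5401 -0.0325  0.1998] tz [ 0.004 -0.004 -1.   ] w 0.64 F [ 0.  -0.4  0.2] j [ 0.27  0.36 -0.41  1.79  0.17  1.02 -0.55] t 4.9
delta cm [ 0.65 -0.1  10.18] turn -0.5 | pos [ 0.5405 -0.0302  0.1998] tz [ 0.004 -0.003 -1.   ] w 0.644 F [0.7 0.6 0.4] j [ 0.27  0.36 -0.42  1.79  0.17  1.02 -0.55] t 5.0
```

View pics/w4.png

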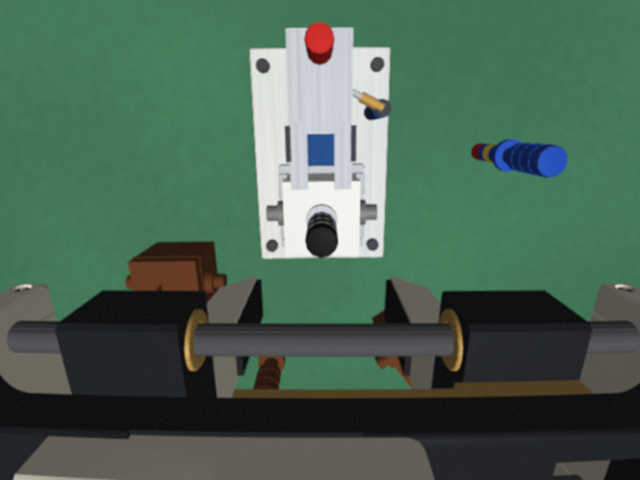

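Gauge handle at (321,235), fork clear of it, knob at the outer end (320,40). Descend.

Emit:
arm_command([
  {"xyz": [0.65, -0.1, 0], "turn": -0.5, "jaw": 90},
  {"xyz": [0.65, -0.1, 3], "turn": -0.5, "jaw": 90},
  {"xyz": [0.65, -0.1, 5.5], "turn": -0.5, "jaw": 90},
  {"xyz": [0.65, -0.1, 5.5], "turn": -0.5, "jaw": 90},
  {"xyz": [0.65, -0.1, 5.5], "turn": -0.5, "jaw": 90},
])

```text
clock: 5.42
position: [0.5413, -0.0223, 0.1441]
ee_rot: [2.556, 1.822, -0.0]
force: [0.1, -0.4, 1.6]
width: 0.648
```

```bash
python3 -c "
from h import *
import pickle
go((.5421,-.0240,.098))
c=get_image('wrist');save('w5',c['frame'])
pickle.dump(c,open('w5.pkl','wb'))
go((.5421,-.0240,.098))"
```

```text
delta cm [-0.13  0.12  4.61] turn 0.2 | pos [ 0.5413 -0.0223  0.1441] tz [ 0.001 -0.002 -1.   ] w 0.648 F [ 0.1 -0.4  1.6] j [ 0.24  0.42 -0.41  1.85  0.21  0.91 -0.59] t 5.42
delta cm [-0.14  0.01  4.73] turn 0.1 | pos [ 0.5423 -0.0225  0.1453] tz [ 0.004 -0.002 -1.   ] w 0.647 F [0.2 0.7 0.8] j [ 0.25  0.42 -0.41  1.85  0.21  0.91 -0.59] t 5.47
```

View pics/w5.png

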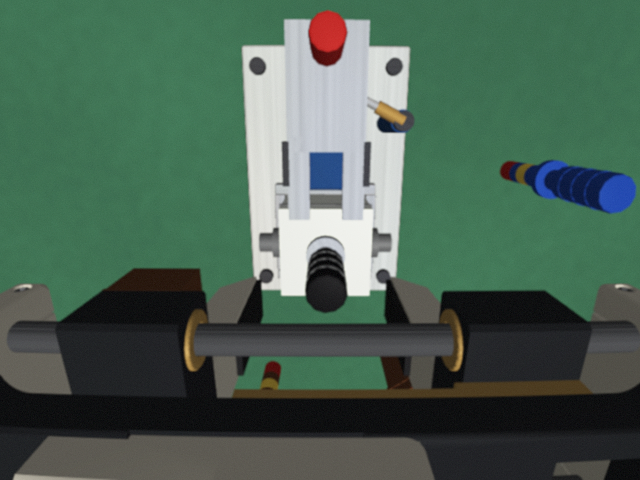

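Emit:
arm_command([
  {"xyz": [-0.1, 0, 2.3], "turn": 0, "jaw": 90},
  {"xyz": [-0.1, 0, 4.6], "turn": 0, "jaw": 110},
  {"xyz": [-0.1, 0, 4.6], "turn": 0, "jaw": 130},
  {"xyz": [-0.1, 0, 4.6], "turn": 0, "jaw": 150},
  {"xyz": [-0.1, 0, 4.6], "turn": 0, "jaw": 165},
], force=30)

```text
clock: 5.88
position: [0.5434, -0.0231, 0.1012]
ee_rot: [2.554, 1.821, 0.006]
force: [0.9, 0.1, -0.3]
width: 0.407
```

Emit:
arm_command([
  {"xyz": [0, 0, 0], "turn": 0, "jaw": 180},
  {"xyz": [0, 0, 0], "turn": 0, "jaw": 200},
  {"xyz": [0, 0, 0], "turn": 0, "jaw": 255},
  {"xyz": [0, 0, 0], "turn": 0, "jaw": 255},
  {"xyz": [0, 0, 0], "turn": 0, "jaw": 255},
])

```text
clock: 6.3
position: [0.5439, -0.0227, 0.1026]
ee_rot: [2.553, 1.82, 0.008]
force: [-4.5, 1.3, 9.0]
width: 0.233
```

```bash
python3 -c "
from h import *
go((.5421,-.0240,.098))
c=get_image('wrist');save('w6',c['frame'])
go((.5421,-.0240,.098))
print(observe()['ft_torque'])"
```

```text
delta cm [-0.18 -0.13  0.46] turn 0.2 | pos [ 0.5439 -0.0227  0.1026] tz [ 0.008 -0.002 -1.   ] w 0.233 F [-4.5  1.3  9. ] j [ 0.23  0.47 -0.39  1.89  0.25  0.81 -0.62] t 6.3
delta cm [-0.18 -0.13  0.46] turn 0.2 | pos [ 0.5439 -0.0227  0.1026] tz [ 0.008 -0.002 -1.   ] w 0.231 F [-3.2  0.4  9.4] j [ 0.23  0.47 -0.39  1.89  0.25  0.81 -0.62] t 6.35
[0.16361054 0.61187887 0.01206688]
```

View pics/w6.png

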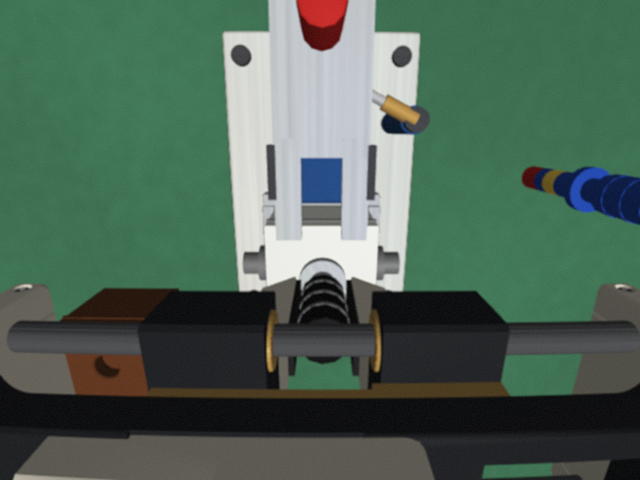

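Gripped: about 21.5 mm, the handle is 22 mm. Lift gently in steps and watch the force.

Emit:
arm_command([
  {"xyz": [0, 0, -0.2], "turn": 0, "jaw": 255},
  {"xyz": [0, 0, -0.4], "turn": 0, "jaw": 255},
  {"xyz": [0, 0, -0.6], "turn": 0, "jaw": 255},
  {"xyz": [0, 0, -0.8], "turn": 0, "jaw": 255},
  {"xyz": [0, 0, -1.0], "turn": 0, "jaw": 255},
])

```text
clock: 6.77
position: [0.5438, -0.0228, 0.1128]
ee_rot: [2.553, 1.82, 0.008]
force: [-0.6, -0.2, -2.7]
width: 0.235
```

```bash
python3 -c "
from h import *
go((.5439,-.0227,.1376))
c=get_image('wrist');save('w7',c['frame'])
c=get_image('scene');save('s7',cv2.resize(c['frame'][150:310,240:440],(0,0),fx=4,fy=3.75,interpolation=cv2.INTER_CUBIC))
go((.5439,-.0227,.1376))
print(observe()['ft_torque'])"
```

```text
delta cm [ 0.01  0.03 -2.48] turn 0.2 | pos [ 0.5438 -0.0228  0.1128] tz [ 0.007 -0.002 -1.   ] w 0.235 F [-0.6 -0.2 -2.7] j [ 0.23  0.46 -0.39  1.89  0.24  0.83 -0.61] t 6.77
delta cm [ 0.01  0.03 -2.47] turn 0.2 | pos [ 0.5438 -0.0227  0.1129] tz [ 0.008 -0.002 -1.   ] w 0.235 F [-0.7 -0.7 -2.2] j [ 0.23  0.46 -0.39  1.89  0.24  0.83 -0.61] t 6.87
[-0.01482528  0.11233102 -0.00729001]
```

View pics/w7.png

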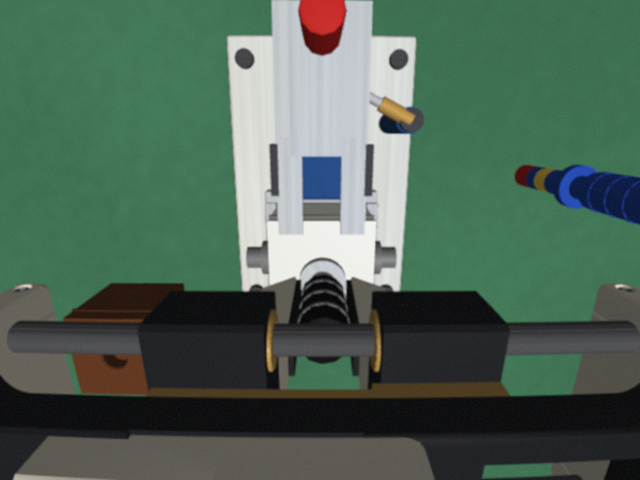

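View pics/s7.png

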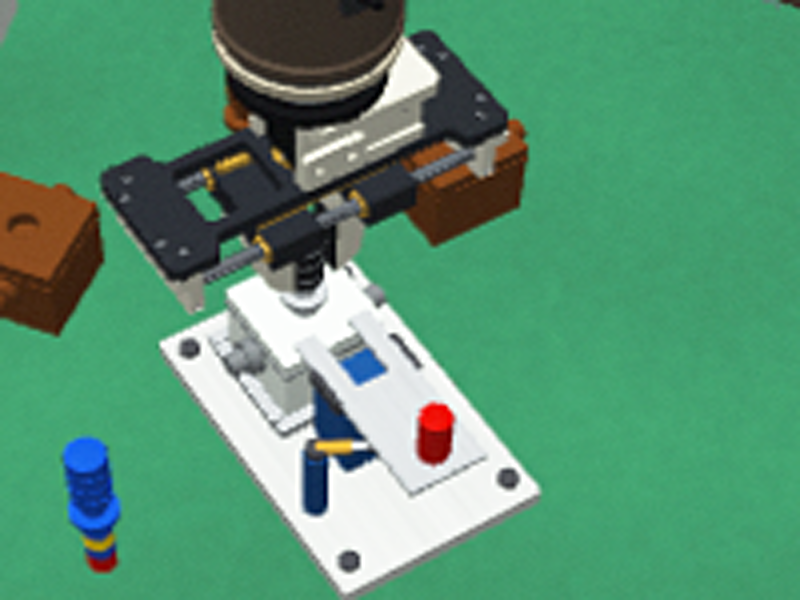

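The force is only about the gauge's own weight (−2.3 N, where the housing would add 3.4 N), so it slides freely. Continue the lift to 35 mm.

Emit:
arm_command([
  {"xyz": [0, 0, -0.3], "turn": 0, "jaw": 255},
  {"xyz": [0, 0, -0.6], "turn": 0, "jaw": 255},
  {"xyz": [0, 0, -0.9], "turn": 0, "jaw": 255},
  {"xyz": [0, 0, -1.2], "turn": 0, "jaw": 255},
  {"xyz": [0, 0, -1.5], "turn": 0, "jaw": 255},
])

```text
clock: 7.28
position: [0.5438, -0.0227, 0.1283]
ee_rot: [2.553, 1.82, 0.008]
force: [0.6, -0.2, -2.4]
width: 0.232
```

```bash
python3 -c "
from h import *
go((.5439,-.0227,.1376))"
```

```text
delta cm [ 0.    0.02 -0.93] turn 0.2 | pos [ 0.5438 -0.0227  0.1283] tz [ 0.008 -0.002 -1.   ] w 0.232 F [ 0.6 -0.2 -2.4] j [ 0.24  0.44 -0.4   1.87  0.22  0.87 -0.6 ] t 7.28
```

Emit:
arm_command([
  {"xyz": [0, 0, -0.3], "turn": 0, "jaw": 255},
  {"xyz": [0, 0, -0.6], "turn": 0, "jaw": 255},
  {"xyz": [0, 0, -0.9], "turn": 0, "jaw": 255},
  {"xyz": [0, 0, -0.9], "turn": 0, "jaw": 255},
  {"xyz": [0, 0, -0.9], "turn": 0, "jaw": 255},
])

```text
clock: 7.7
position: [0.5438, -0.0227, 0.1374]
ee_rot: [2.553, 1.82, 0.009]
force: [0.6, -0.5, -2.4]
width: 0.235
```

```bash
python3 -c "
from h import *
import pickle
c=get_image('wrist');save('w8',c['frame']); pickle.dump(c,open('w8.pkl','wb'))
c=get_image('scene');save('s8',cv2.resize(c['frame'][180:280,270:395],(0,0),fx=6,fy=6,interpolation=cv2.INTER_CUBIC)); pickle.dump(c,open('s8.pkl','wb'))
go((.5439,-.0227,.1376))
print(observe()['ft_torque'])"
```

```text
delta cm [ 0.01  0.02 -0.04] turn 0.2 | pos [ 0.5437 -0.0227  0.1372] tz [ 0.008 -0.002 -1.   ] w 0.231 F [-0.5  0.3 -3. ] j [ 0.24  0.43 -0.4   1.86  0.22  0.88 -0.6 ] t 7.8
[-0.02546805 -0.06718456  0.03787705]
```

View pics/w8.png

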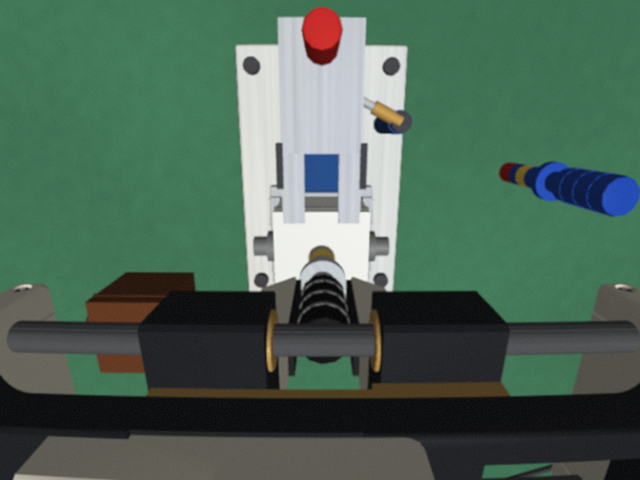

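View pics/s8.png

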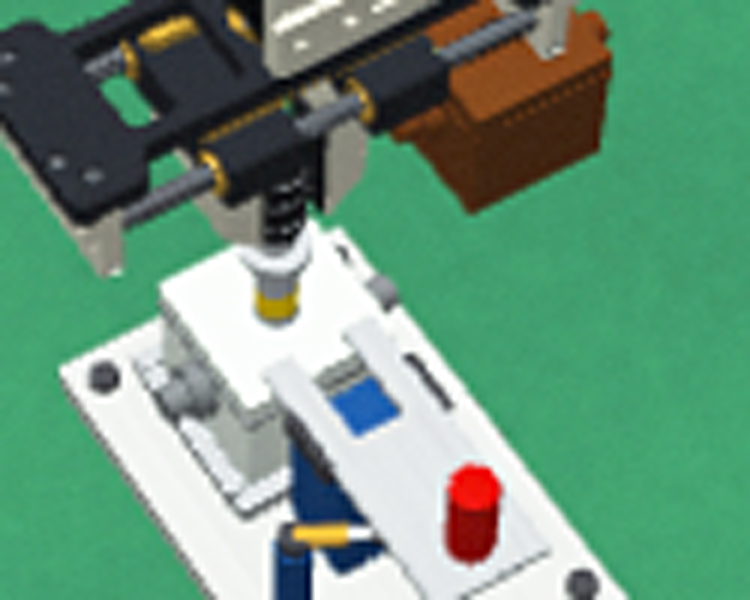

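The yellow band is out, with what looks like a thin steel sliver under it (crop ~(277,319)). I'll verify the lift by measurement.

```bash
python3 - <<'E'
from h import *
import pickle
c=pickle.load(open('s8.pkl','rb'))
g=np.array([.5421,-.024]); cam=np.array(c['cam_to_world'])[:2,3]; d=(cam-g)/np.linalg.norm(cam-g); f=g+d*.008
for L in (30,33,35,38):
    z0=.019+L/1000
    print(L,'yellow bot/top px',[proj(c,(*f,z0+h)).round(1).tolist() for h in (.026,.038)],'mouth',proj(c,(*f,.075)).round(1))
fr=c['frame']; 
for r in range(222,240): print(r,fr[r,313:320].tolist())
save('z8',cv2.resize(fr[215:245,300:335],(0,0),fx=18,fy=18,interpolation=cv2.INTER_NEAREST))
E
```

```text
30 yellow bot/top px [[315.8, 233.7], [315.8, 230.5]] mouth [315.8 233.7]
33 yellow bot/top px [[315.8, 232.9], [315.8, 229.7]] mouth [315.8 233.7]
35 yellow bot/top px [[315.8, 232.4], [315.8, 229.2]] mouth [315.8 233.7]
38 yellow bot/top px [[315.8, 231.6], [315.8, 228.3]] mouth [315.8 233.7]
222 [[208, 215, 217], [158, 163, 168], [137, 141, 144], [140, 145, 148], [180, 187, 189], [228, 234, 234], [234, 237, 238]]
223 [[236, 239, 241], [240, 243, 246], [224, 231, 234], [235, 239, 240], [236, 239, 242], [236, 240, 242], [232, 235, 237]]
224 [[221, 226, 229], [229, 234, 236], [233, 237, 238], [234, 238, 240], [234, 238, 238], [227, 233, 236], [181, 188, 191]]
225 [[128, 132, 137], [135, 141, 143], [161, 169, 172], [171, 177, 179], [171, 178, 179], [122, 128, 129], [104, 110, 110]]
226 [[113, 116, 120], [112, 117, 119], [111, 115, 119], [112, 116, 119], [112, 116, 118], [103, 108, 110], [143, 149, 144]]
227 [[118, 124, 126], [121, 127, 128], [114, 120, 123], [116, 120, 125], [113, 118, 124], [103, 108, 113], [149, 149, 110]]
228 [[133, 130, 106], [120, 125, 130], [117, 122, 127], [113
[... 691 characters left out ...]
, 186, 184], [166, 173, 175], [200, 210, 207], [239, 245, 242], [254, 255, 255]]
235 [[254, 255, 254], [255, 255, 255], [255, 255, 255], [255, 255, 255], [255, 255, 255], [255, 255, 255], [253, 254, 253]]
236 [[252, 253, 252], [252, 253, 252], [252, 254, 252], [252, 254, 253], [252, 254, 252], [252, 253, 252], [251, 253, 252]]
237 [[251, 253, 252], [251, 253, 252], [251, 253, 252], [251, 253, 252], [251, 253, 252], [251, 253, 252], [251, 253, 252]]
238 [[251, 253, 252], [251, 253, 252], [252, 253, 252], [252, 253, 252], [252, 253, 252], [251, 253, 251], [251, 253, 252]]
239 [[251, 253, 252], [252, 253, 252], [251, 253, 252], [251, 253, 251], [245, 249, 247], [236, 240, 239], [249, 252, 250]]
```

View pics/z8.png

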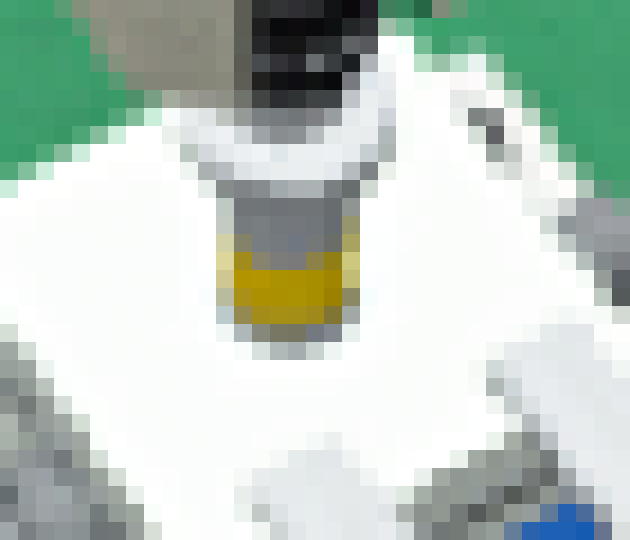

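The yellow edges (rows ~229.3 and ~232.6) and the shank's lower end (~234) leave about 1.3 px of steel below the yellow, about 5 mm. That puts the lift at 34–35 mm, in agreement with the encoder. A short still hold, then hand in.

Emit:
arm_command([
  {"xyz": [0, 0, 0], "turn": 0, "jaw": 255},
  {"xyz": [0, 0, 0], "turn": 0, "jaw": 255},
  {"xyz": [0, 0, 0], "turn": 0, "jaw": 255},
  {"xyz": [0, 0, 0], "turn": 0, "jaw": 255},
])

```text
clock: 8.13
position: [0.5437, -0.0227, 0.1371]
ee_rot: [2.553, 1.82, 0.008]
force: [-0.6, 0.3, -1.9]
width: 0.23
```

```bash
python3 -c "
from h import *
go((.5439,-.0227,.1376)); print(observe()['dq'].round(3))
if abs(observe()['position'][2]-.1372)<.002: print(sign_off())"
```

```text
delta cm [ 0.01  0.02 -0.05] turn 0.2 | pos [ 0.5437 -0.0227  0.1371] tz [ 0.008 -0.002 -1.   ] w 0.23 F [-0.6  0.3 -1.9] j [ 0.24  0.43 -0.4   1.86  0.22  0.88 -0.6 ] t 8.13
[ 0.    -0.002  0.    -0.002 -0.002  0.001  0.002]
the job is handed in; nothing more can be done
None
```

I pulled the keeper's red knob out to its stop, where it stayed by itself after release. I then drew the black-handled gauge straight up and handed the job in at 8.1 s, still holding it; no verdict was reported.

**Lift:** The last reading gave a 34.5 mm rise at the tool. The scene picture agrees: yellow is fully out with about 5 mm of steel showing below it, and no red shows.

**Hold:** The tool tilt was under 0.01 rad. The downward force was about 2 N, roughly the gauge's own weight, so the housing was not being lifted. The joints were still.

**Keeper and bystanders:** The keeper was still out in the last pictures. I kept the arm clear of the label roll, spare housing and hex key, but did not measure them again at the end.

**Disagreement:** The wrist camera placed the knob and gauge about 5 mm from where the scene and top cameras did. I settled this by centring each between the fingers in the wrist view before gripping.

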